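# Clamp the lid of the instrument steriliser

### The arm

A 6-joint arm with a two-finger parallel gripper is mounted at the origin on the work surface. World frame = base frame: x ahead of the robot, y to its left, z up, the work surface at z = 0. Lengths are in m, angles in rad, forces in N, time in s.
With the tool pointing down it reaches from about 0.25 to 0.775 m from the base axis. Payload 4 kg.
Tool frame: the origin (TCP) lies between the finger pads; the fingertips stand 14 mm ahead of it and the grasp point (between the pads) lies 5 mm behind it (tip_reach is the distance from the TCP to the fingertips, in m); z points along the fingers, y is the line along which they close (so a half turn about z gives the same grasp; the last joint's range is limited). The gripper opens to 94 mm and grips with 3 to 60 N. Pads are 16 mm wide; open, the fingers measure 119 mm over their backs; the gripper's body (75 mm by 177 mm) begins 78 mm behind the grasp point.
Start: joints at [-1.446, 0.087, 1.371, -0, 1.684, -0.103], TCP at [0.124, -0.536, 0.22] pointing down, gripper open.
Joint ranges: [-3.1, 3.1], [-0.76, 2.03], [0.27, 2.55], [-1.08, 4.22], [0.17, 2.65], [-2.57, 2.57]. Speed limits (rad/s): [2.79, 2.79, 3.14, 3.14, 3.14, 3.14].

### API

Orientations are given as [roll, pitch, yaw] about the fixed x, y, z axes, in that order (R = Rz(yaw) Ry(pitch) Rx(roll)).
In Python, from bench import * gives the robot as it stands. The module is installed in compiled form; this text tells all that it offers.
- The arm moves only by the tool servo_tool, never from a script. Its argument "targets" is a list of rows, each a list of 4 numbers: the shift along the tool's x, y, z in cm, then the turn about the tool's z in degrees. A call has 1 to 8 rows; each row is the pose to reach, as a shift and turn from the pose commanded when the call began, along the tool's axes at that moment; what a row does not reach only later rows make up. A row lasts 1/8 s, in which the tool goes at most 62.5 mm and 10.7 degrees, less where a joint would pass 70% of its speed; a pose out of reach is approached as far as the arm can. A call with a gripper value outside its range is refused whole. "claw" is the closure in counts, from 0 (fully open) to 255 (shut), set as the call begins (left out, the last holds). The fingers move at their own pace and stop on an object; the grip force is fixed at half the most. Time passes only in rows, so rows that repeat a pose let the fingers close. It gives the time, the measured TCP pose, the force, the opening and the grip force at its end, in the units of the state.
- get_obs(): the state, without advancing time (a new reading comes with each control period).
- snapshot(name): name is "scene" or "top" or "wrist"; returns the picture (400x640x3 uint8, blue, green, red); there is no depth.
- camera_model(name): a dict with "camera_matrix" (3x3 intrinsics, pixels), "k1" (the pictures are not rectified: a ray, as slopes to the right and down, at radius r is drawn at 1 + k1 r^2 times it, then the intrinsics apply), "camera_from_world" (4x4, takes a point from world to camera coordinates). Camera axes: x right, y up, looking along -z (the intrinsics and any distortion apply to the point x, -y, -z); pixel columns grow to the right and rows downward; lengths in m; the calibration is good to about 2 mm. A picture is of the moment at which its call begins: read the wrist's pose just before it. camera_model takes no time and is no camera call; for the wrist camera it gives the pose at the moment of the call.
- close_job(): hands the job in; it is judged then, once.
The state is a dict: "time": time; "joint_positions": joint angles; "qvel": joint speeds; "joint_torque": joint torques, N m; "tool_pos": TCP position; "ee_rot": TCP orientation; "wrist_force": force on the tool from outside, world axes, zero at the start; "wrist_torque": the same for the moment, N m; "width": finger opening in m; "finger_force": force on a finger pad.
Only numpy, scipy, OpenCV 4.12 (cv2) and the standard library are available. Lean on these libraries where they do the work, as an engineer would, in place of code of your own. Each camera call takes 0.05 s, during which the arm holds its last target. There are 200 camera calls.

### The job

The lid is on the instrument steriliser but not yet clamped. Push the clamp strap round over the lid with the back of a finger until its end is fully home in the catch, then push the cam lever all the way down until it lies flat along the strap and the lid is clamped. Keep the strap and the lever outside the fingers, pinch or lift nothing, leave the lid seated and the things standing around where they are, and finish with the hand clear.

Things in the scene. Friction and masses are not known exactly. Their poses are not given: they have to be found in the camera images.
- steriliser: Round bench steriliser, fixed: grey base 208 mm across, steel vessel 180 mm across with its rim at 150 mm. Origin: on the vessel's axis at the work surface. Its x axis points from the strap's catch (115 mm from the axis on the -x side, the side with the control knob) to the strap's hinge bolt (115 mm from the axis on the +x side); z is up. The catch has an upright plate on the -y side of the strap's end and a lip over it, top at 201 mm; it is open to the +y side.
- strap_hinge (a point): The strap's upright hinge axis, at the strap's mid-height, 185 mm above the work surface. The strap is a flat steel bar, 24 mm wide and 14 mm thick (178 to 192 mm above the work surface), that reaches 242 mm from this axis to its free end. On it, 115 mm from the axis, stands the cam lever, in a clevis 24 mm wide; under it there is the rubber pressure pad, 30 mm across.
- strap_push (a point): Point inside the strap, on its centre line at mid-height, 180 mm from the hinge axis towards the free end; a good place to push. Axes: x along the strap towards the hinge, y across it (+y is the side that a finger pushes on to shut it), z up. Around it the bar is bare, and the nearest part of the lid lies at least 12 mm below the bar.
- strap (a joint): Angle of the clamp strap, rad: 0 = fully home in the catch, straight across the lid (a hard stop); grows as it swings open, clockwise seen from above, out over the steriliser's +y side; hinge limit 1.9. It starts open by 0.9 to 1.45. It stays where it is left; about 0.25 N m turns it.
- lever_pin (a point): Axis of the cam lever: a level pin across the strap, 115 mm from the strap's hinge, 23 mm above the strap's mid-height. The lever reaches 112 mm from it and leans over the hinge end of the strap: it goes down away from the catch, towards the strap's hinge.
- lever_grip (a point): Point on the lever's centre line inside its black grip (17 mm across, from 60 to 112 mm from the pin), 85 mm from the pin and 4 mm above the pin's level when the lever is flat. Axes: x along the lever away from the pin, y along the pin, z out of the side of the lever that is pushed (up when it is flat).
- lever (a joint): Angle of the cam lever above the strap, rad: 0 = flat along the strap, lid clamped (a hard stop), 1.5 = upright. It starts at 0.9 to 1.3 and stays where it is left; about 0.5 N m moves it, some 6 N at the grip and up to about 12 N at the end of the stroke, as the cam presses the pad on the lid (some 90 N).
- pad: Rubber pressure pad, 30 mm across, under the strap below the cam: 3 to 5 mm clear of the lid while the lever is up, pressed on the lid's centre when the strap is home and the lever is flat. Origin: centre of its underside.
- lid: Steel lid, 189 mm across, loose, seated on the vessel's rim with a 10 mm deep register inside it; top of its centre 166 mm above the work surface. Two black lifting tabs on its edge, a relief valve and a small gauge (up to 37 mm above the rim) on the -y half. Origin: centre of the lid at the level of the rim. Not to be moved.
- tin: Bystander: round steel instrument tin with a lid and a small knob, 80 mm across, 57 mm high. Origin: centre of its underside.
- bottle: Bystander: white plastic bottle, 48 mm across, 125 mm high. Origin: centre of its underside.
- jar: Bystander: amber glass jar with a black cap, 60 mm across, 75 mm high. Origin: centre of its underside.

How it is judged:
On the way, in this order (a step that is already met when the one before it is completed fails the run):
1. the strap is swung fully home in its catch (value of joint strap below 0.05 rad), for 0.2 s.
2. the lever is pushed down flat with the strap home (value of joint lever below 0.08 rad and value of joint strap below 0.05 rad), for 0.2 s.
At the end, for the whole second after the job is handed in: the strap within 0.05 rad (about 11 mm at its end) of its stop in the catch, the lever within 0.08 rad of flat, the pad pressing on the lid (over 5 N), and the lid seated, not tilted and within 6 mm of where it was (all of step 2 and contact force between pad and lid above 5 N and distance of lid from where it was at the start of the episode below 0.006 m and angle between lid's own z axis and vertical below 0.03 rad); the robot touches nothing.
It fails at once if the lid is lifted or shoved by more than 10 mm (distance of lid from where it was at the start of the episode above 0.01 m).
It fails at once if the strap is pinched (it gets between the fingers at the grasp point) (x of the grasp point in the frame of strap_push between -0.062 and 0.18 m and y of the grasp point in the frame of strap_push between -0.01 and 0.01 m and z of the grasp point in the frame of strap_push between -0.014 and 0.01 m).
It fails at once if the strap is dragged along between open fingers instead of being pushed with the outside of a finger (contact force between the fingers and strap above 0.5 N and value of joint strap above 0.05 rad and x of the grasp point in the frame of strap_push between -0.062 and 0.18 m and y of the grasp point in the frame of strap_push between -0.05 and 0 m and z of the grasp point in the frame of strap_push below 0.02 m).
It fails at once if the lever is pinched (it gets between the fingers at the grasp point) (x of the grasp point in the frame of lever_grip between -0.07 and 0.03 m and y of the grasp point in the frame of lever_grip between -0.007 and 0.007 m and z of the grasp point in the frame of lever_grip between -0.01 and 0.008 m).
It fails at once if a bystander is moved by more than 20 mm (distance of any of tin, bottle, jar from where it was at the start of the episode above 0.02 m).
It also fails if it takes over 54 s, if anything falls off the work surface, if the arm or the gripper's body presses on something with over 40 N, if the wrist force passes 120 N, or if a joint passes its speed limit or range.

## Working session

There is one attempt and no reset: what is moved stays moved. The work goes in short steps, Python scripts to look and compute and a tool call to move; the robot and the scene stay as the last step left them, time stands still between calls to the robot, and variables do not carry over. Pictures are saved under pics/ and viewed, at most 10 in all, crops included, and the job is handed in when it is done.

Besides the shell and the picture viewer there is one more tool, called after "Call:" by a JSON object that holds its "op" and its "data", one argument or row to a line. servo_tool: Moves the arm, as the interface text tells. Its arguments: {"type":"object","properties":{"targets":{"type":"array"},"claw":{"type":"number"}},"required":["targets"]}

```bash
mkdir -p pics
python3 - <<'E'
from bench import *
import cv2
o=get_obs();print(o['time'],o['tool_pos'],o['ee_rot'],o['width'])
for n in ("scene","top"):
    cv2.imwrite(f"pics/{n}0.png",snapshot(n));m=camera_model(n);print(m)
E
```

```text
0.0 [ 0.12411768 -0.53530045  0.21831329] [-3.13945311e+00 -1.65151576e-04  2.27778118e-01] 0.09421925590984183
{'camera_matrix': array([[415.19610914,   0.        , 316.3244104 ],
       [  0.        , 415.19610914, 198.60630332],
       [  0.        ,   0.        ,   1.        ]]), 'k1': -0.06773619604387167, 'camera_from_world': array([[-0.42474868,  0.90521564,  0.01316097,  0.32396535],
       [-0.58528654, -0.28566314,  0.75883874,  0.18829352],
       [ 0.6906723 ,  0.31461282,  0.65114557, -1.20620069],
       [ 0.        ,  0.        ,  0.        ,  1.        ]])}
{'camera_matrix': array([[383.92229261,   0.        , 312.9422552 ],
       [  0.        , 383.92229261, 194.80530941],
       [  0.        ,   0.        ,   1.        ]]), 'k1': 0.007831329677477876, 'camera_from_world': array([[ 0.07676569, -0.99704153, -0.00389948, -0.11198113],
       [ 0.97659189,  0.07440186,  0.20182329, -0.56026773],
       [-0.20093608, -0.01930131,  0.97941419, -0.82537574],
       [ 0.        ,  0.        ,  0.        ,  1.        ]])}
```

View pics/top0.png

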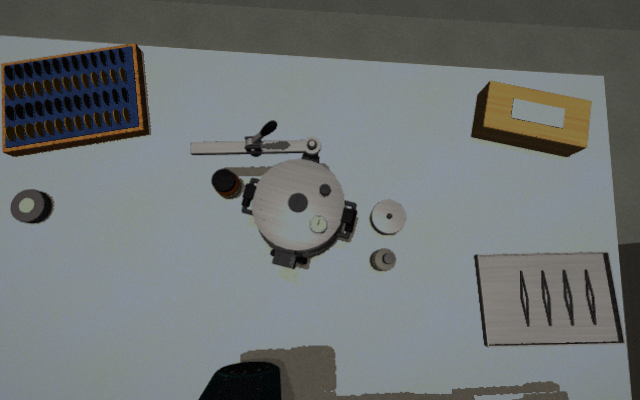

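View pics/scene0.png

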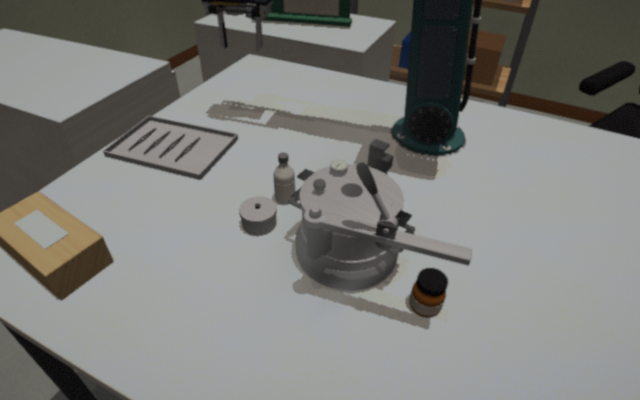

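```bash
cat > h.py <<'E'
from bench import *
import numpy as np, cv2
def ray(n,u,v):
    m=camera_model(n);K=m['camera_matrix'];T=m['camera_from_world']
    # distort: x*(1+k1 r^2)
    d=cv2.undistortPoints(np.array([[[u,v]]],float),K,np.array([m['k1'],0,0,0.]))[0,0]
    R=T[:3,:3];c=-R.T@T[:3,3];return c,R.T@np.array([d[0],-d[1],-1])
def atz(n,u,v,z):
    c,d=ray(n,u,v);return c+d*(z-c[2])/d[2]
def proj(n,P):
    m=camera_model(n);K=m['camera_matrix'];T=m['camera_from_world']
    q=T[:3,:3]@np.array(P)+T[:3,3];x=np.array([q[0],-q[1]])/-q[2];x=x*(1+m['k1']*x@x);return K[:2,:2]@x+K[:2,2]
E
python3 - <<'E'
import cv2
i=cv2.imread('pics/top0.png');cv2.imwrite('pics/top0c.png',cv2.resize(i[115:275,180:420],(792,528),interpolation=cv2.INTER_CUBIC))
i=cv2.imread('pics/scene0.png');cv2.imwrite('pics/scene0c.png',cv2.resize(i[135:325,230:480],(750,570),interpolation=cv2.INTER_CUBIC))
E
```

```text
(no output)
```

View pics/top0c.png

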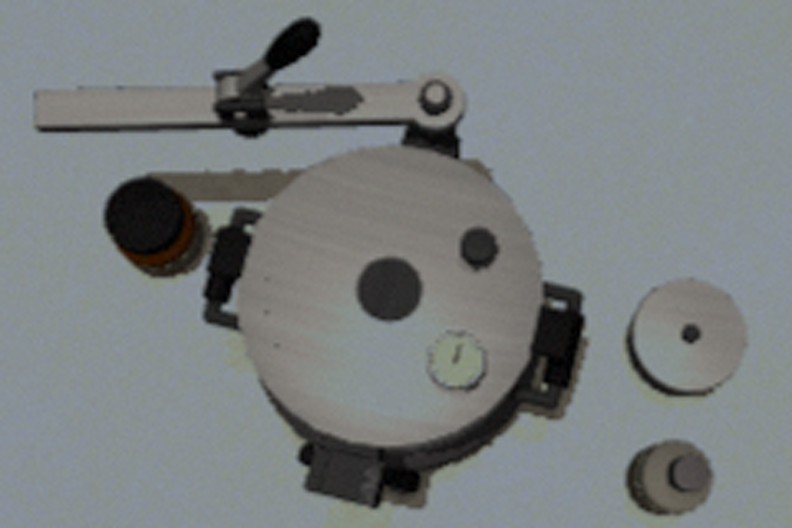

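View pics/scene0c.png

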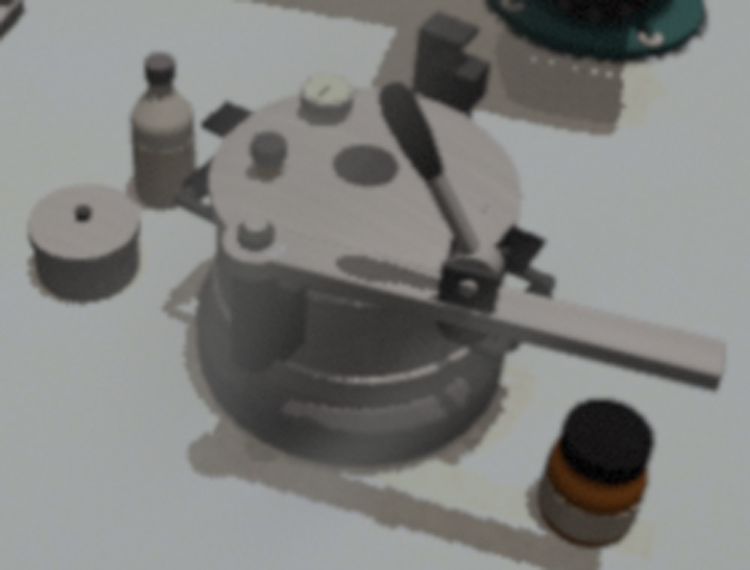

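Run:
```python
from h import *
c=lambda u,v:(180+u/3.3-.35,115+v/3.3-.35)
f=lambda u,v,z:atz('top',*c(u,v),z)
H=f(435,97,.2);L=f(390,289,.166);C=f(345,475,.201);E=f(37,110,.192)
print('hinge',H,'lid',L,'catch',C,'end',E)
for n,(u,v) in dict(h=(255,230),l=(365,165)).items(): print(n,atz('scene',230+u/3-.3,135+v/3-.3,.2 if n=='h' else .166))
print('end s',atz('scene',230+721/3-.3,135+358/3-.3,.192))
d=H-L;a=np.arctan2(d[1],d[0]);print('r',np.hypot(d[0],d[1]),'dir',a, 'len',np.hypot(*(E-H)[:2]))
d2=L-C;print(np.arctan2(d2[1],d2[0]))
e=E-H;print('strap ang',np.arctan2(e[1],e[0]), np.pi-np.arctan2(e[1],e[0])+a)
for n,p in dict(jar=(150,215,.075),tin=(690,333,.06),bot=(690,475,.125)).items(): print(n,f(*p))
cs,ds=ray('scene',230+400/3-.3,135+95/3-.3);ct,dt=ray('top',*c(305,32))
A=np.c_[ds,-dt];s=np.linalg.lstsq(A,ct-cs,rcond=None)[0];print('grip tip',cs+s[0]*ds,ct+s[1]*dt)
o=get_obs();print(camera_model('wrist')['camera_from_world'])
```

```text
hinge [ 0.63945572 -0.06094771  0.2       ] lid [ 0.52739563 -0.0420422   0.166     ] catch [ 0.41335329 -0.0278902   0.201     ] end [0.61584616 0.17795177 0.192     ]
h [ 0.64490812 -0.06099749  0.2       ]
l [ 0.53012699 -0.04203782  0.166     ]
end s [0.62150753 0.17738341 0.192     ]
r 0.1136436674722955 dir -0.16713487177056763 len 0.24006327358828136
-0.12346307556277675
strap ang 1.6693027833881353 1.3051549984310902
jar [0.58299006 0.13220425 0.075     ]
tin [ 0.53178149 -0.24357889  0.06      ]
bot [ 0.43224282 -0.23493865  0.125     ]
grip tip [0.63420989 0.00620814 0.30173809] [0.63442745 0.00552096 0.30172255]
[[ 0.22643636 -0.97402445 -0.00171482 -0.55025493]
 [ 0.93818976  0.21857817 -0.26837204  0.02867345]
 [ 0.26177575  0.05916037  0.96331381 -0.39080502]
 [ 0.          0.          0.          1.        ]]
```

Call:
{"op": "servo_tool", "data": {
  "targets": [
    [0,0,-6,0],
    [0,0,-12,0],
    [4.5,-3.5,-15,0],
    [9,-7,-15,0],
    [13.5,-10.5,-15,0],
    [18,-14,-15,0],
    [22.5,-17.5,-15,0],
    [27,-21,-15,0]
  ],
  "claw": 255
}}

```text
time: 1.1
tool_pos: [0.3406, -0.2686, 0.369]
ee_rot: [-3.141, 0.0, 0.227]
wrist_force: [0.4, -0.4, -0.0]
width: 0.0173
finger_force: 0.0
```

Call:
{"op": "servo_tool", "data": {
  "targets": [
    [4.8,-3.7,0,-10.3],
    [9.6,-7.4,0,-20.6],
    [14.4,-11.1,0,-30.9],
    [19.2,-14.8,0,-41.2],
    [24,-18.5,0,-51.5],
    [28.8,-22.2,0,-61.8],
    [33.6,-25.9,0,-72.1],
    [38.4,-29.6,0,-82.4]
  ]
}}

```text
time: 2.1
tool_pos: [0.648, 0.1065, 0.3688]
ee_rot: [-3.141, 0.0, 1.672]
wrist_force: [-0.0, -1.2, 0.4]
width: 0.0002
finger_force: 0.0
```

Call:
{"op": "servo_tool", "data": {
  "targets": [
    [0,0,0,0],
    [0,0,0,0],
    [0,0,0,0]
  ]
}}

```text
time: 2.48
tool_pos: [0.6463, 0.1036, 0.371]
ee_rot: [3.14, 0.0, 1.664]
wrist_force: [0.1, -0.9, 0.2]
width: 0.0008
finger_force: 0.0
```

Call:
{"op": "servo_tool", "data": {
  "targets": [
    [1.5,2.4,0,0],
    [1.5,2.4,5,0],
    [1.5,2.4,10,0],
    [1.5,2.4,14,0],
    [1.5,2.4,16,0],
    [1.5,2.4,17.5,0],
    [1.5,2.4,17.5,0]
  ]
}}

```text
time: 3.35
tool_pos: [0.6689, 0.1212, 0.1944]
ee_rot: [-3.141, 0.0, 1.665]
wrist_force: [-0.3, -0.2, 0.3]
width: 0.0002
finger_force: 0.0
```

Run:
```python
from h import *
o=get_obs();print(o['tool_pos'],o['ee_rot'],o['wrist_force'])
i=snapshot('scene');cv2.imwrite('pics/s1.png',cv2.resize(i[135:325,230:480],(750,570),interpolation=cv2.INTER_CUBIC))
```

```text
[0.66888531 0.12115436 0.19439097] [-3.14092371e+00  1.61119923e-04  1.66468630e+00] [-0.34628338 -0.17981183  0.28055184]
```

View pics/s1.png

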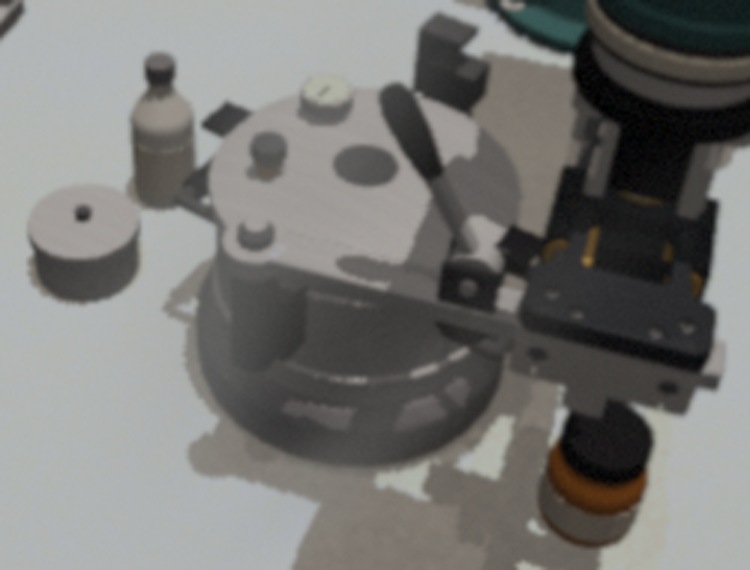

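Run:
```python
from h import *
H=np.array([.642,-.0605])
def pose(p): return H+.18*np.array([np.cos(p),np.sin(p)])+.0245*np.array([np.sin(p),-np.cos(p)])
def rows(s,y,ps):
    ax=np.array([np.cos(y),np.sin(y)]);ay=np.array([np.sin(y),-np.cos(y)])
    for p in ps:
        d=(pose(p)-s)*100;print(np.round([d@ax,d@ay,0,-np.degrees(p-y)],1).tolist())
    return pose(ps[-1]),ps[-1]
s,y=rows(np.array([.669,.121]),1.665,np.linspace(1.68,2.30,8))
print();s,y=rows(s,y,np.linspace(2.38,2.92,8));print(s,y)
print(pose(2.98))
```

```text
[0.2, -2.2, 0.0, -0.9]
[0.3, -3.8, 0.0, -5.9]
[0.3, -5.4, 0.0, -11.0]
[0.2, -7.0, 0.0, -16.1]
[-0.1, -8.6, 0.0, -21.2]
[-0.6, -10.2, 0.0, -26.2]
[-1.2, -11.7, 0.0, -31.3]
[-1.9, -13.1, 0.0, -36.4]

[0.1, -1.4, 0.0, -4.6]
[0.2, -2.8, 0.0, -9.0]
[0.1, -4.2, 0.0, -13.4]
[-0.1, -5.6, 0.0, -17.8]
[-0.4, -7.0, 0.0, -22.3]
[-0.8, -8.3, 0.0, -26.7]
[-1.3, -9.7, 0.0, -31.1]
[-1.9, -10.9, 0.0, -35.5]
[0.47178594 0.00296199] 2.92
[ 0.4682868  -0.00735892]
```

Call:
{"op": "servo_tool", "data": {
  "targets": [
    [0.2,-2.2,0,-0.9],
    [0.3,-3.8,0,-5.9],
    [0.3,-5.4,0,-11],
    [0.2,-7,0,-16.1],
    [-0.1,-8.6,0,-21.2],
    [-0.6,-10.2,0,-26.2],
    [-1.2,-11.7,0,-31.3],
    [-1.9,-13.1,0,-36.4]
  ]
}}

```text
time: 4.4
tool_pos: [0.5417, 0.0914, 0.1974]
ee_rot: [3.136, 0.002, 2.305]
wrist_force: [1.3, 1.6, 1.8]
width: 0.0009
finger_force: 1.0
```

Call:
{"op": "servo_tool", "data": {
  "targets": [
    [0.1,-1.4,0,-4.6],
    [0.2,-2.8,0,-9],
    [0.1,-4.2,0,-13.4],
    [-0.1,-5.6,0,-17.8],
    [-0.4,-7,0,-22.3],
    [-0.8,-8.3,0,-26.7],
    [-1.3,-9.7,0,-31.1],
    [-1.9,-10.9,0,-35.5]
  ]
}}

```text
time: 5.4
tool_pos: [0.4726, 0.0041, 0.1973]
ee_rot: [3.14, 0.004, 2.924]
wrist_force: [-1.4, 1.5, 2.6]
width: -0.0002
finger_force: 1.4
```

Call:
{"op": "servo_tool", "data": {
  "targets": [
    [0,-0.3,0,0],
    [0,-0.6,0,-1.5],
    [0,-0.6,0,-3]
  ]
}}

```text
time: 5.78
tool_pos: [0.4717, -0.0017, 0.1964]
ee_rot: [3.141, 0.003, 2.974]
wrist_force: [0.5, 1.8, 0.7]
width: 0.0003
finger_force: 0.7
```

Now press gently to the stop (expected near y ≈ -0.007).

Call:
{"op": "servo_tool", "data": {
  "targets": [
    [0,-0.2,0,0],
    [0,-0.4,0,0],
    [0,-0.4,0,0]
  ]
}}

```text
time: 6.15
tool_pos: [0.4705, -0.0062, 0.1942]
ee_rot: [-3.141, 0.0, 2.973]
wrist_force: [0.7, 1.1, 0.5]
width: 0.0002
finger_force: 0.4
```

Call:
{"op": "servo_tool", "data": {
  "targets": [
    [0,-0.15,0,0],
    [0,-0.3,0,0],
    [0,-0.3,0,0]
  ]
}}

```text
time: 6.52
tool_pos: [0.4701, -0.008, 0.1943]
ee_rot: [3.139, 0.0, 2.974]
wrist_force: [1.8, 6.0, 0.4]
width: -0.0
finger_force: 2.6
```

Call:
{"op": "servo_tool", "data": {
  "targets": [
    [0,-0.15,0,0],
    [0,-0.3,0,0],
    [0,-0.3,0,0]
  ]
}}

```text
time: 6.9
tool_pos: [0.47, -0.0082, 0.1943]
ee_rot: [3.133, 0.0, 2.976]
wrist_force: [3.3, 11.7, -0.6]
width: 0.0006
finger_force: 5.9
```

Run:
```python
from h import *
o=get_obs();print(o['tool_pos'],o['ee_rot'],o['wrist_force'])
i=snapshot('top');cv2.imwrite('pics/t2.png',cv2.resize(i[115:275,180:420],(792,528),interpolation=cv2.INTER_CUBIC))
```

```text
[ 0.4700328  -0.00823054  0.19432369] [3.13333177e+00 2.98713431e-04 2.97573474e+00] [ 3.25956509 11.74366815 -0.58329837]
```

View pics/t2.png

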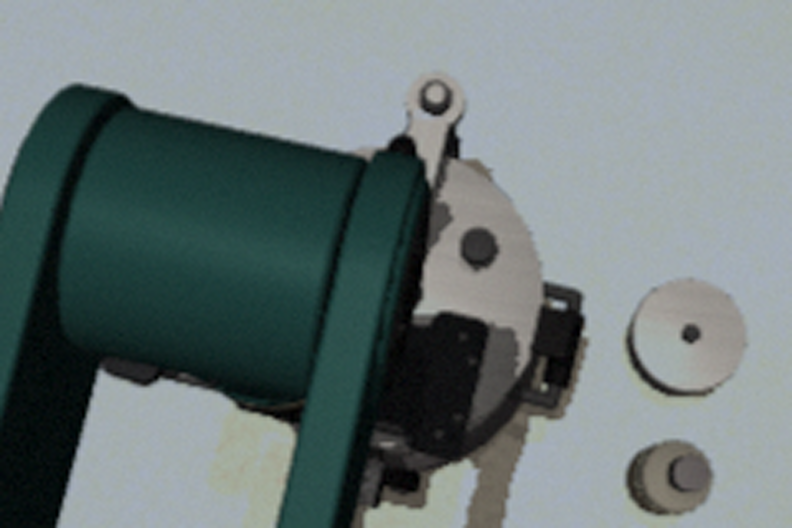

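Call:
{"op": "servo_tool", "data": {
  "targets": [
    [0,1.5,0,0],
    [0,1.5,-5,0],
    [0,1.5,-11,0],
    [-3,-2,-11,0],
    [-5.5,-2,-11,0],
    [-5.5,-2,-11,0],
    [-5.5,-2,-11,0]
  ]
}}

```text
time: 7.82
tool_pos: [0.5196, -0.0408, 0.3042]
ee_rot: [-3.141, -0.001, 2.973]
wrist_force: [-0.0, -0.6, 0.2]
width: -0.0
finger_force: 0.0
```

Run:
```python
from h import *
o=get_obs();print(o['tool_pos'],o['ee_rot'],o['wrist_force'])
p=o['tool_pos'];a=-.165;d=p[:2]-np.array([.642,-.0605]);print('xs',d@[np.cos(a),np.sin(a)]+.115,'ys',d@[-np.sin(a),np.cos(a)])
i=snapshot('scene');cv2.imwrite('pics/s2.png',cv2.resize(i[100:290,230:480],(750,570),interpolation=cv2.INTER_CUBIC))
```

```text
[ 0.51956151 -0.04077123  0.30415262] [-3.14060329e+00 -1.48072681e-03  2.97310292e+00] [-0.01723118 -0.5970671   0.20921998]
xs -0.009016068509961464 ys -0.0006499868220776275
```

View pics/s2.png

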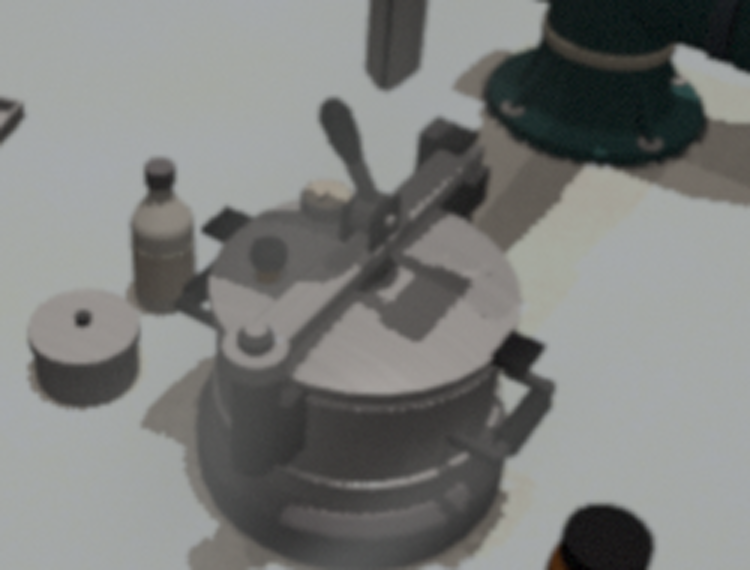

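Call:
{"op": "servo_tool", "data": {
  "targets": [
    [-1.3,0.05,-0.5,0],
    [-2.6,0.05,-0.5,0],
    [-3.5,0.05,-0.2,0],
    [-4.3,0.05,0.1,0],
    [-5.1,0.05,0.5,0],
    [-5.8,0.05,0.9,0],
    [-6.4,0.05,1.5,0],
    [-7,0.05,2.1,0]
  ]
}}

```text
time: 8.88
tool_pos: [0.5895, -0.0521, 0.2829]
ee_rot: [-3.142, -0.001, 2.973]
wrist_force: [-4.4, 1.1, 1.7]
width: 0.0006
finger_force: 2.0
```

Call:
{"op": "servo_tool", "data": {
  "targets": [
    [-0.5,0,0.7,0],
    [-1,0,1.4,0],
    [-1.4,0,2.2,0],
    [-1.7,0,3.1,0],
    [-1.8,0,3.6,0],
    [-1.8,0,3.6,0]
  ]
}}

```text
time: 9.62
tool_pos: [0.6081, -0.0554, 0.2475]
ee_rot: [-3.141, 0.003, 2.973]
wrist_force: [0.5, -0.2, 1.6]
width: 0.0008
finger_force: 0.6
```

Call:
{"op": "servo_tool", "data": {
  "targets": [
    [0,0,0.5,0],
    [0,0,1,0],
    [0,0,1.3,0],
    [0,0,1.3,0]
  ]
}}

```text
time: 10.12
tool_pos: [0.6101, -0.0557, 0.2373]
ee_rot: [-3.141, 0.011, 2.973]
wrist_force: [4.0, -0.1, 6.7]
width: 0.0003
finger_force: 3.4
```

Call:
{"op": "servo_tool", "data": {
  "targets": [
    [0,0,0.15,0],
    [0,0,0.3,0],
    [0,0,0.3,0]
  ]
}}

```text
time: 10.5
tool_pos: [0.6104, -0.0557, 0.2352]
ee_rot: [-3.141, 0.012, 2.973]
wrist_force: [4.0, -0.8, 8.8]
width: 0.0004
finger_force: 4.4
```

Call:
{"op": "servo_tool", "data": {
  "targets": [
    [0,0,0.2,0],
    [0,0,0.4,0],
    [0,0,0.4,0]
  ]
}}

```text
time: 10.88
tool_pos: [0.6106, -0.0558, 0.2345]
ee_rot: [-3.141, 0.016, 2.973]
wrist_force: [0.6, -0.6, 16.1]
width: 0.0005
finger_force: 8.5
```

Call:
{"op": "servo_tool", "data": {
  "targets": [
    [0,0,0.2,0],
    [0,0,0.4,0],
    [0,0,0.4,0]
  ]
}}

```text
time: 11.25
tool_pos: [0.6106, -0.0558, 0.2342]
ee_rot: [-3.141, 0.019, 2.973]
wrist_force: [-2.2, 0.1, 27.0]
width: 0.0008
finger_force: 13.1
```

Call:
{"op": "servo_tool", "data": {
  "targets": [
    [0,0,-2,0],
    [0,0,-7,0],
    [0,0,-13,0],
    [6,0,-13,0],
    [12,0,-13,0],
    [18,0,-13,0],
    [18,0,-13,0],
    [18,0,-13,0]
  ]
}}

```text
time: 12.25
tool_pos: [0.4301, -0.025, 0.3533]
ee_rot: [-3.141, 0.001, 2.973]
wrist_force: [-0.7, 0.5, -0.4]
width: 0.0007
finger_force: 0.0
```

Run:
```python
from h import *
o=get_obs();print(o['tool_pos'],o['wrist_force'])
i=snapshot('scene');cv2.imwrite('pics/s3.png',cv2.resize(i[135:325,230:480],(750,570),interpolation=cv2.INTER_CUBIC))
```

```text
[ 0.43010087 -0.02504017  0.35329756] [-0.65356033  0.46188149 -0.36470417]
```

View pics/s3.png

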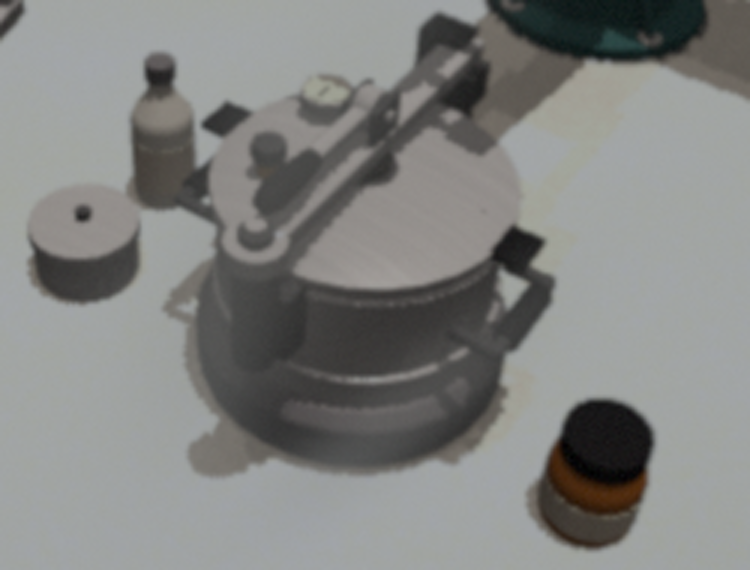

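The strap end is in the catch (about 455,70), the lever lies flat along the strap with its grip at (290,180), and nothing else has moved.

```bash
python3 -c "
from bench import *
print(close_job())"
```

```text
the job is handed in; nothing more can be done
None
```

I swung the strap home into its catch, pushed the lever flat against its stop, and handed the job in with the hand clear; the last picture shows the lid seated and the tin, bottle and jar where they were, but no verdict came back.

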